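Let the flattening press down off its ratchet

ROBOT

A 6-joint arm with a two-finger parallel gripper is mounted at the origin on the work surface. World frame = base frame: x ahead of the robot, y to its left, z up, the work surface at z = 0. Lengths are in m, angles in rad, forces in N, time in s.
With the tool pointing down it reaches from about 0.3 to 0.85 m from the base axis. Payload 5.4 kg.
Tool frame: the origin (TCP) lies between the finger pads; the fingertips stand 17 mm ahead of it and the grasp point (between the pads) lies 2 mm behind it (tip_extent is the distance from the TCP to the fingertips, in m); z points along the fingers, y is the line along which they close (so a half turn about z gives the same grasp; the last joint's range is limited). The gripper opens to 85 mm and grips with 20 to 120 N. Pads are 22 mm wide; open, the fingers measure 114 mm over their backs; the gripper's body (76 mm by 85 mm) begins 54 mm behind the grasp point. The pads swing forward as they close: fully open they stand 13 mm farther back than shut.
Start: joints at [-1.422, 0.158, 1.597, -0, 1.386, -0.21], TCP at [0.202, -0.538, 0.248] pointing down, gripper open.
Joint ranges: [-2.91, 2.91], [-0.94, 2.29], [0.18, 2.7], [-1.29, 4.43], [0.17, 2.64], [-3, 3]. Speed limits (rad/s): [2.57, 2.57, 3.14, 3.14, 3.14, 3.14].

INTERFACE

Orientations are given as a rotation vector (axis times angle).
In Python, from bench import * gives the robot as it stands.
- The arm moves only by the tool send_rows, never from a script. Its argument "steps" is a list of rows, each an object with "linear": the shift along the tool's x, y, z in cm, a list of three; "rot": the turn, a rotation vector about the tool's x, y, z in degrees, a list of three; "jaw": the finger opening in cm, from 0 to 8.54. A call has 1 to 20 rows; each row is the pose to reach, as a shift and turn from the pose commanded when the call began, along the tool's axes at that moment; what a row does not reach only later rows make up. A row lasts 1/8 s, in which the tool goes at most 62.5 mm and 10.7 degrees, less where a joint would pass 70% of its speed; a pose out of reach is approached as far as the arm can. A call with a gripper value outside its range is refused whole. The fingers move at their own pace and stop on an object; the grip force is fixed at half the most. Time passes only in rows, so rows that repeat a pose let the fingers close. It gives the time, the measured TCP pose, the force, the opening and the grip force at its end, in the units of the state.
- read_state(): the state, without advancing time (a new reading comes with each control period).
- grab_frame(name): name is "scene" or "side" or "wrist"; returns (picture, depth): 480x640x3 uint8, red, green, blue; 480x640 float32, m along the optical axis (not along the pixel's ray), 0 where there is no reading.
- calibration(name): a dict with "fov_y" (degrees; the focal length in pixels is half the picture's height over the tangent of half this angle, whatever the lens; pixels are square), "cx", "cy" (the principal point, pixels), "cam_to_world" (4x4, takes a point from camera to world coordinates); the wrist camera has in their place "T_tool_cam" (4x4, takes a point from camera to tool coordinates, whose origin is the TCP and whose axes are the flange's). Camera axes: x right, y down, z forward; pixel columns grow to the right and rows downward; lengths in m; the calibration is good to about 2 mm. A picture is of the moment at which its call begins: read the wrist's pose just before it. calibration takes no time and is no camera call.
- close_job(): hands the job in; it is judged then, once.
The state is a dict: "clock": time; "joint_pos": joint angles; "joint_velocities": joint speeds; "tau": joint torques, N m; "ee_pos": TCP position; "tcp_rot": TCP orientation; "contact_force": force on the tool from outside, world axes, zero at the start; "moment": the same for the moment, N m; "grip_width": finger opening in m; "gripper_force": force on a finger pad.
Only numpy, scipy, OpenCV 4.12 (cv2) and the standard library are available. Lean on these libraries where they do the work, as an engineer would, in place of code of your own. Each camera call takes 0.05 s, during which the arm holds its last target. There are 200 camera calls.

TASK

The print-flattening press stands open, its platen hung on the ratchet: flick the red release lever over towards the front of the press without forcing it, take the platen's weight on the crank so that the yellow pawl springs clear of the ratchet wheel, and ease the platen down under your hand, never letting it run or drop, until it rests on the packet of prints. Let its own weight do the pressing, do not screw it down with the crank, and leave the crank standing free with the lever off. Leave everything else on the bench alone.

Things in the scene. Friction and masses are not known exactly. Their poses are not given: they have to be found in the camera images.
- press: Fixed green bench press: base 270 (its x) x 250 x 32 mm, two cheeks at y = +-105 mm, crosshead at 210 to 250 mm height, rack rising to 320. Origin: centre of the base's underside, on the table; x to the back of the press, y to its left, z up; turned by up to 0.25 rad. Crank, ratchet wheel, pawl and lever are outside the right (-y) cheek. More offsets below are in this frame.
- shaft (a point): On the crank shaft's axis, in the middle of the ratchet wheel (dia 90 mm, 14 teeth, 12 mm thick): x = 30, y = -123, z = 180 mm in the press frame. The shaft runs along the press's y. The flat crank arm turns at y = -145 to -157 mm.
- drum (a joint): Turn (rad) of shaft, toothed drum, ratchet wheel and crank. Grows as it runs back and the platen sinks (30 mm per rad): the grip then goes forward (press -x) and down. The platen drives it so, with 6 to 11 N along the grip's path. Range -0.9 to 2.4. It starts hung on a tooth (one every 0.449 rad) near 0; the platen lands 1.0 to 1.9 rad on, where the drive on the grip falls to nothing.
- crank_grip (a point): Centre of the crank's wooden grip, a sleeve 24 mm thick and 100 mm long along the press's y, 100 mm from the shaft axis, at y = -217 mm in the press frame, turning freely on its pin. At drum = 0 it stands 42 mm in front of and 91 mm above the shaft (115 deg in the press's x-z plane, counted from +x over +z to -x); the drum angle adds to that.
- lever: Red over-centre release lever, turning about the press's y. Origin: its pivot, also the pawl's, at x = 46, y = -123, z = 246 mm in the press frame; axes as the press while on. On (at the start) it leans 0.275 rad to the back, off 0.275 rad to the front, against firm stops. A spring plunger keeps it either way: 5 to 7 N at the knob tips it, and past two thirds of the way it snaps over by itself.
- lever_knob (a point): Middle of the lever's red cross knob, a bar 16 mm thick and 42 mm long along the press's y, 60 mm from the pivot. In the press frame z = 304, y = -126 mm, and x = 62 mm with the lever on, 30 mm off. Nothing stands within 40 mm in front of or behind it.
- pawl_tip (a point): Nose of the yellow pawl, 55 mm below the lever's pivot. In the press frame x = 67, z = 195 mm in the teeth, x = 78 mm or more when clear. Lever on: sprung into the wheel; winding up clicks over teeth. Lever off: sprung outward, but jammed under its tooth by the load until the crank is wound up some hundredths of a rad; then it springs clear and stays out, and only the crank holds the platen.
- platen: Steel platen, 190 x 170 x 18 mm, stiff rubber facing (60 N/mm), upright rack; 2.8 kg (0.8 to 1.2 times that); only goes up and down with the drum. Origin: centre of its underside, 108 mm above the table at drum = 0. Below it on the press bed lies the packet, prints between two grey boards (165 x 145 mm), its top anywhere from 52 to 76 mm above the table: not measured, to be felt.
- brayer: Blue ink roller with a wooden handle, roller 48 mm thick, 130 mm wide; loose bystander. Origin under the roller.
- ink_can: Ink can, dia 72 x 62 mm, behind and right of the crank; loose bystander.
- jar: Jar with a black lid, dia 68 x 90 mm; loose bystander.
- zinc_plate: Bare zinc plate, 90 x 120 x 4 mm, flat to the left of the press; loose bystander.
- palette_knife: Palette knife lying on the table; loose bystander.
- spanner: Spanner lying on the table to the right of the crank; loose bystander.
- sketchbook: Ring-bound sketchbook, 150 x 210 x 13 mm, lying flat; loose bystander.

How it is judged:
On the way, in this order (a step that is already met when the one before it is completed fails the run):
1. the release lever is over at its front stop, the platen still hanging on the jammed pawl (x of lever_knob in the frame of press below 0.035 m and contact force between platen and anything else below 1 N), for 0.2 s.
2. the pawl has sprung clear of the wheel while the platen is still held up off the packet (x of pawl_tip in the frame of press above 0.0755 m and contact force between platen and anything else below 1 N), for 0.2 s.
3. the platen has come down onto the packet (contact force between platen and anything else above 12 N), for 0.2 s.
At the end, for the whole second after the job is handed in: The platen rests on the packet by its own weight (over 15 N on it), the drum still; the lever is off at its front stop (knob under 35 mm behind the press's centre), the pawl clear of the wheel (nose over 75.5 mm behind it) (x of lever_knob in the frame of press below 0.035 m and x of pawl_tip in the frame of press above 0.0755 m and contact force between platen and anything else above 15 N and velocity of joint drum between -0.05 and 0.05 rad/s and linear speed of platen below 0.005 m/s); the robot touches nothing.
It fails at once if the platen runs away or drops: the drum runs back faster than 2.5 rad/s (75 mm/s of platen) (velocity of joint drum above 2.5 rad/s).
It fails at once if the packet is crushed: more than 70 N under the platen, which weighs at most 33 N (contact force between platen and anything else above 70 N).
It fails at once if the release lever or pawl is forced with more than 25 N (contact force between any of the fingers, the arm and lever above 25 N).
It fails at once if another thing on the bench is shifted by more than 30 mm (distance of any of brayer, ink_can, jar, zinc_plate, palette_knife, spanner, sketchbook from where it was at the start of the episode above 0.03 m).
It also fails if it takes over 64 s, if anything falls off the work surface, if the arm or the gripper's body presses on something with over 40 N, if the wrist force passes 120 N, or if a joint passes its speed limit or range.

## Working session

There is one attempt and no reset: what is moved stays moved. The work goes in short steps, Python scripts to look and compute and a tool call to move; the robot and the scene stay as the last step left them, time stands still between calls to the robot, and variables do not carry over. Pictures are saved under pics/ and viewed, at most 10 in all, crops included, and the job is handed in when it is done.

Besides the shell and the picture viewer there is one more tool, called by a JSON object that holds its "name" and its "arguments", one argument or row to a line. send_rows: Moves the arm, as the interface text tells. Its arguments: {"type":"object","properties":{"steps":{"type":"array","items":{"type":"object","properties":{"linear":{"type":"array","items":{"type":"number"}},"rot":{"type":"array","items":{"type":"number"}},"jaw":{"type":"number"}}}}},"required":["steps"]}

```bash
ls; mkdir -p pics
python3 - <<'E'
from bench import *
import cv2,numpy as np
print(read_state())
for n in("scene","side"):
    p,d=grab_frame(n); np.savez(f"{n}.npz",p=p,d=d); c=calibration(n); print(n,c)
    cv2.imwrite(f"pics/{n}.png",p[...,::-1])
print(calibration("wrist"))
E
```

```text
pics
{'clock': 0.0, 'joint_pos': array([-1.42209963e+00,  1.59067474e-01,  1.59829682e+00,  2.27703115e-07,
        1.38620830e+00, -2.10091010e-01]), 'joint_velocities': array([-1.48374150e-03,  6.22647124e-04,  2.72332051e-04,  4.05058361e-04,
       -2.04459182e-04,  4.51077217e-05]), 'tau': array([-2.42595033e-04, -3.95996439e+01, -3.31432092e+01, -2.00642612e-04,
        8.27184704e-03,  1.34313365e-05]), 'ee_pos': array([ 0.20179963, -0.53778646,  0.24727419]), 'tcp_rot': array([-3.08922924e+00, -5.60211203e-01, -9.57466250e-05]), 'contact_force': array([-0.27922746, -0.04328337,  0.21148224]), 'moment': array([0.01029969, 0.01854857, 0.00221808]), 'gripper_force': 0.0, 'grip_width': 0.08543586253711552}
scene {'fov_y': 51.01664652321679, 'cx': 324.17537391437975, 'cy': 243.38967341576293, 'cam_to_world': array([[ 0.72418232,  0.40445477, -0.55854839,  1.21955118],
       [ 0.68955965, -0.43434828,  0.57952485, -0.70249923],
       [-0.00821294, -0.80483409, -0.59344303,  0.90033486],
       [ 0.        ,  0.        ,  0.        ,  1.        ]])}
side {'fov_y': 50.79461807981188, 'cx': 318.6358229815042, 'cy': 237.81176579015766, 'cam_to_world': array([[ 0.99909386, -0.01304713,  0.04051201,  0.5454428 ],
       [-0.04038463, -0.59110336,  0.8055842 , -0.95084689],
       [ 0.01343622, -0.80649029, -0.59109465,  0.84777061],
       [ 0.        ,  0.        ,  0.        ,  1.        ]])}
{'fov_y': 64.19636840788998, 'cx': 321.1362918130032, 'cy': 245.6761700614537, 'T_tool_cam': array([[ 2.92228926e-04, -9.58715551e-01, -2.84366677e-01,
         7.34978545e-02],
       [ 9.99999787e-01,  1.14015579e-04,  6.43255238e-04,
         4.09679004e-04],
       [-5.84276568e-04, -2.84366805e-01,  9.58715380e-01,
        -1.25301462e-01],
       [ 0.00000000e+00,  0.00000000e+00,  0.00000000e+00,
         1.00000000e+00]])}
```

View pics/side.png

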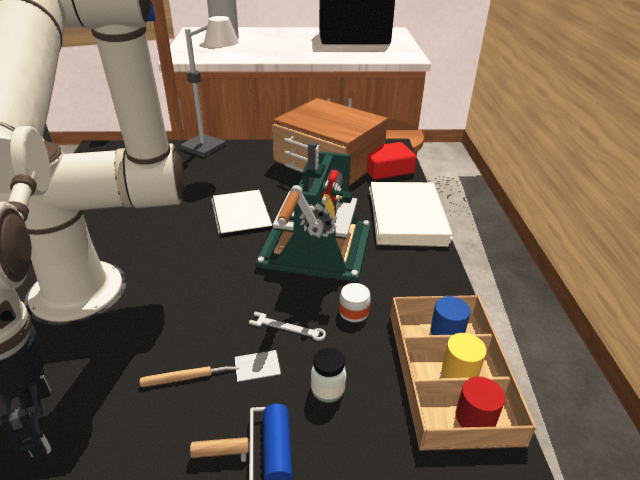

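View pics/scene.png

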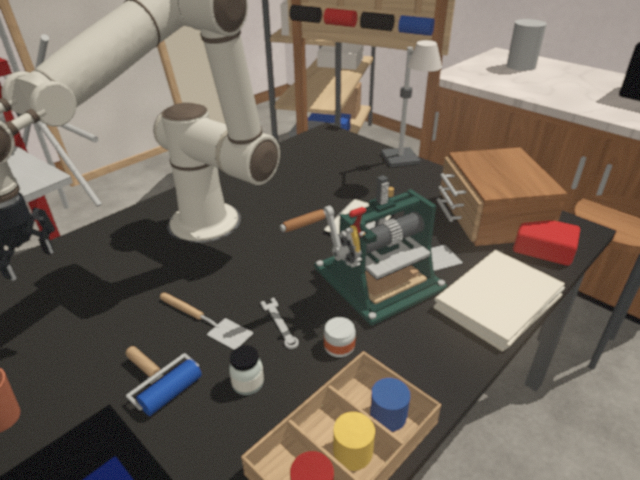

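```bash
cat > h.py <<'E'
import numpy as np,cv2
def cloud(d,c):
    f=240/np.tan(np.radians(c["fov_y"]/2)); v,u=np.mgrid[:480,:640]
    P=np.stack([(u-c["cx"])/f*d,(v-c["cy"])/f*d,d],-1); T=c["cam_to_world"]
    return P@T[:3,:3].T+T[:3,3]
E
python3 - <<'E'
from bench import *
from h import *
allb=[]
for n in("side","scene"):
    z=np.load(n+".npz");p=z["p"].astype(int);d=z["d"];W=cloud(d,calibration(n))
    hsv=cv2.cvtColor(z["p"],cv2.COLOR_RGB2HSV)
    roi=(W[...,0]>.3)&(W[...,0]<.8)&(W[...,1]>-.4)&(W[...,1]<.2)&(d>0)
    g=roi&(hsv[...,0]>65)&(hsv[...,0]<100)&(hsv[...,1]>90)&(p[...,1]>25)
    G=W[g]; b=G[(G[:,2]>.02)&(G[:,2]<.038)]
    print(n,g.sum(),len(b),b.min(0),b.max(0))
    print(cv2.minAreaRect(b[:,:2].astype(np.float32)*1000))
    allb.append(b)
    r=roi&((hsv[...,0]<4)|(hsv[...,0]>176))&(hsv[...,1]>170)&(p[...,0]>100)&(W[...,2]>.2)
    R=W[r]; print("red",len(R),R.mean(0),R.min(0),R.max(0))
    o=roi&(hsv[...,0]>4)&(hsv[...,0]<18)&(hsv[...,1]>110)&(W[...,2]>.2)
    O=W[o]; print("grip",len(O),np.median(O,0),O.min(0),O.max(0))
b=np.vstack(allb);print(cv2.minAreaRect(b[:,:2].astype(np.float32)*1000))
E
```

```text
side 3907 1552 [ 4.36379805e-01 -1.18876648e-04  2.00176899e-02] [0.74175934 0.19991141 0.037962  ]
((588.6319580078125, 126.62652587890625), (207.9693603515625, 269.66912841796875), 77.32644653320312)
red 155 [0.61896542 0.01620495 0.28709862] [ 0.60062008 -0.00590326  0.24035885] [0.63235659 0.03330423 0.31713686]
grip 340 [ 0.52924112 -0.05860282  0.2798482 ] [ 0.50512725 -0.10776644  0.22985612] [0.64330659 0.19812785 0.28565147]Traceback (most recent call last):
  File "<stdin>", line 10, in <module>
    return umr_minimum(a, axis, None, out, keepdims, initial, where)
ValueError: zero-size array to reduction operation minimum which has no identity
```

```bash
cat > fit.py <<'E'
from bench import *
from h import *
from scipy.spatial.transform import Rotation as Ro
allb=[]
for n in("side","scene"):
    z=np.load(n+".npz");p=z["p"].astype(int);d=z["d"];W=cloud(d,calibration(n))
    hsv=cv2.cvtColor(z["p"],cv2.COLOR_RGB2HSV)
    roi=(W[...,0]>.35)&(W[...,0]<.85)&(W[...,1]>-.4)&(W[...,1]<.35)&(d>0)
    g=roi&(hsv[...,0]>62)&(hsv[...,0]<105)&(hsv[...,1]>70)&(p[...,1]>20)
    G=W[g]; b=G[(G[:,2]>.02)&(G[:,2]<.045)]
    print(n,roi.sum(),g.sum(),len(b))
    if len(b): print(b.min(0),b.max(0),cv2.minAreaRect(b[:,:2].astype(np.float32)*1000))
    allb.append(b)
    rot=Ro.from_euler('z',12.7,degrees=True).as_matrix()
    for nm,m in dict(red=((hsv[...,0]<4)|(hsv[...,0]>176))&(hsv[...,1]>150)&(W[...,2]>.2),
       grip=(hsv[...,0]>4)&(hsv[...,0]<18)&(hsv[...,1]>110)&(W[...,2]>.24)&(W[...,2]<.32)).items():
        R=W[m&roi&(W[...,1]<.1)]@rot.T
        if len(R): print(nm,len(R),"rotframe mean",R.mean(0).round(4),"5/95",np.percentile(R,[3,97],axis=0).round(4).tolist())
    for nm,lo,hi in(("crosshead",.243,.258),):
        C=G[(G[:,2]>lo)&(G[:,2]<hi)]
        if len(C): print(nm,len(C),np.median(C[:,2]),cv2.minAreaRect(C[:,:2].astype(np.float32)*1000))
b=np.vstack(allb);print(cv2.minAreaRect(b[:,:2].astype(np.float32)*1000))
E
python3 fit.py
```

```text
side 51296 5349 2050
[ 4.36379805e-01 -1.18876648e-04  2.00176899e-02] [0.75173367 0.24918764 0.0449558 ] ((592.7035522460938, 149.88600158691406), (254.84890747070312, 268.5201721191406), 75.94300079345703)
red 172 rotframe mean [0.6001 0.1529 0.2843] 5/95 [[0.5822, 0.1315, 0.243], [0.6113, 0.165, 0.314]]
grip 331 rotframe mean [0.5321 0.0618 0.2776] 5/95 [[0.5173, 0.0133, 0.2504], [0.596, 0.1592, 0.2838]]
crosshead 405 0.24988674259099863 ((614.433837890625, 131.48916625976562), (244.53173828125, 110.41173553466797), 88.28440856933594)
scene 47445 1194 534
[4.50507800e-01 4.47789127e-04 2.00987649e-02] [0.73413321 0.18868971 0.04481484] ((592.5771484375, 122.14691162109375), (190.96922302246094, 267.7563781738281), 77.17264556884766)
red 115 rotframe mean [0.6106 0.154  0.2946] 5/95 [[0.597, 0.1351, 0.2513], [0.6177, 0.1686, 0.3102]]
grip 409 rotframe mean [0.5383 0.0673 0.2728] 5/95 [[0.5241, 0.0183, 0.2511], [0.5957, 0.1617, 0.2806]]
crosshead 89 0.24917820167146287 ((618.1531982421875, 88.744384765625), (55.48179626464844, 181.603759765625), 19.751039505004883)
((594.7806396484375, 146.90652465820312), (254.1208038330078, 274.3108825683594), 77.47429656982422)
```

```bash
cat > fit2.py <<'E'
from bench import *
from h import *
from scipy.optimize import least_squares
D={}
for n in("side","scene"):
    z=np.load(n+".npz");p=z["p"].astype(int);d=z["d"];W=cloud(d,calibration(n)); D[n]=(z["p"],W)
def pf(P,q): # world->press
    x,y,a=q; c,s=np.cos(a),np.sin(a); v=P-np.array([x,y,0]); return np.stack([c*v[:,0]+s*v[:,1],-s*v[:,0]+c*v[:,1],v[:,2]],1)
for n in D:
    p,W=D[n];hsv=cv2.cvtColor(p,cv2.COLOR_RGB2HSV)
    near=np.zeros(hsv.shape[:2],bool)
    Q=pf(W.reshape(-1,3),(.5935,.149,-.222)).reshape(W.shape)
    box=lambda c,r:(np.abs(Q-np.array(c))<np.array(r)).all(-1)
    gm=box((-.012,-.217,.271),(.025,.06,.02))&(hsv[...,0]<20)&(hsv[...,1]>90)
    gm=cv2.erode(gm.astype(np.uint8),np.ones((3,3)))>0
    G=W[gm]
    def res(u): # grip axis: point (gx,gz) in yaw frame
        Pp=pf(G,(.5935,.149,u[2])); return np.hypot(Pp[:,0]-u[0],Pp[:,2]-u[1])-.012
    r=least_squares(res,[-.012,.271,-.222],loss="soft_l1",f_scale=.001)
    Pp=pf(G,(.5935,.149,r.x[2]))
    print(n,"grip",len(G),r.x.round(4),"y ends",np.percentile(Pp[:,1],[1,99]).round(4))
    km=box((.062,-.126,.304),(.025,.04,.014))&((hsv[...,0]<5)|(hsv[...,0]>175))&(hsv[...,1]>140)
    K=Q[km]; print("knob",len(K),np.percentile(K,[3,50,97],axis=0).round(4).tolist())
    # cheek right outer face y & base front/right edges
    g=(hsv[...,0]>62)&(hsv[...,0]<105)&(hsv[...,1]>70)&(p[...,1]>20)
    b=Q[g&(Q[...,2]>.026)&(Q[...,2]<.04)&(np.abs(Q[...,0])<.16)&(np.abs(Q[...,1])<.16)]
    print("base",len(b),np.percentile(b,[.5,1,99,99.5],axis=0).round(4)[:,:2].tolist())
    c=Q[g&(Q[...,2]>.06)&(Q[...,2]<.2)&(np.abs(Q[...,1]+.108)<.03)]
    print("cheek y",len(c),np.percentile(c[:,1],[5,50,95]).round(4)) if len(c) else 0
    m=(Q[...,0]>-.13)&(Q[...,0]<.13)&(np.abs(Q[...,1])<.1)&(Q[...,2]>.035)&(Q[...,2]<.15)
    print("inside z hist",np.histogram(Q[m][:,2],bins=np.arange(.034,.152,.004)))
a=D["scene"][0][170:330,300:460];b=D["side"][0][140:290,240:390]
cv2.imwrite("pics/c1.png",np.hstack([cv2.resize(x,(400,400),interpolation=3) for x in(a,b)])[...,::-1])
E
python3 fit2.py
```

```text
side grip 217 [-0.0176  0.2705 -0.2428] y ends [-0.2632 -0.1684]
knob 85 [[0.0518, -0.1451, 0.3021], [0.0592, -0.1348, 0.311], [0.0653, -0.1121, 0.3142]]
base 1623 [[-0.1341, -0.1233], [-0.1332, -0.1222], [0.1319, 0.1041], [0.133, 0.1109]]
cheek y 1316 [-0.1098 -0.1064 -0.103 ]
inside z hist (array([193, 169, 106,  15,   6,  51, 152,   8,   0,   1,   1,   1,   1,
         3,   2,   1,   2,   1,  16,  32,  31,  44, 170, 498,  21,  15,
         3,   0,   3]), array([0.034, 0.038, 0.042, 0.046, 0.05 , 0.054, 0.058, 0.062, 0.066,
       0.07 , 0.074, 0.078, 0.082, 0.086, 0.09 , 0.094, 0.098, 0.102,
       0.106, 0.11 , 0.114, 0.118, 0.122, 0.126, 0.13 , 0.134, 0.138,
       0.142, 0.146, 0.15 ]))
scene grip 284 [-0.0121  0.2676 -0.2509] y ends [-0.2595 -0.1676]
knob 91 [[0.0624, -0.1409, 0.2966], [0.0681, -0.1249, 0.305], [0.0717, -0.1063, 0.3105]]
base 221 [[-0.1221, -0.1149], [-0.1209, -0.1147], [0.1367, 0.0329], [0.1372, 0.0376]]
cheek y 48 [-0.1067 -0.1043 -0.1012]
inside z hist (array([227, 191, 100,  28, 130, 408,  43,   4,   4,   2,   2,   4,   1,
         6,   4,   5,   1,  22,  58,  28,  85, 253, 866, 115, 106,  73,
        11,   3,   5]), array([0.034, 0.038, 0.042, 0.046, 0.05 , 0.054, 0.058, 0.062, 0.066,
       0.07 , 0.074, 0.078, 0.082, 0.086, 0.09 , 0.094, 0.098, 0.102,
       0.106, 0.11 , 0.114, 0.118, 0.122, 0.126, 0.13 , 0.134, 0.138,
       0.142, 0.146, 0.15 ]))
```

View pics/c1.png

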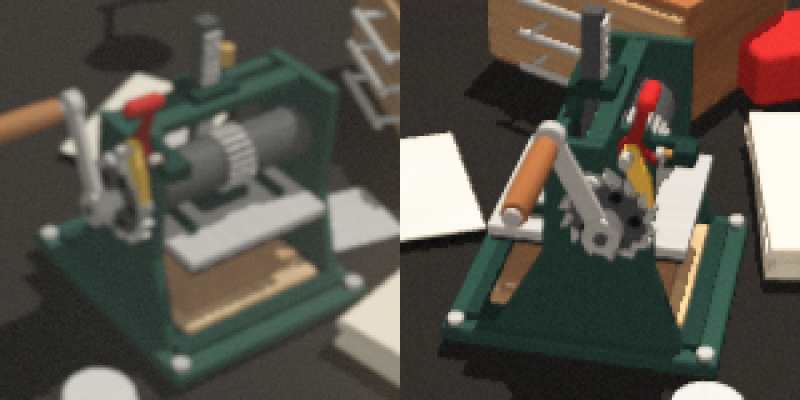

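```bash
cat >> fit2.py <<'E'
print("-----")
px={"side":[(260.6,258.9),(354.4,272.4),(366,221.8)],"scene":[(320,263),(372.5,315.5),(441,282.5)]}
for n in D:
    p,W=D[n]; C=[]
    for u,v in px[n]:
        u0,v0=int(u),int(v); s=np.s_[v0-6:v0+7,u0-6:u0+7]
        m=(p[s].min(-1)>120)&(W[s][...,2]>.02)&(W[s][...,2]<.06)
        C.append(W[s][m].mean(0)); print(n,m.sum(),C[-1].round(4))
    C=np.array(C); e=C[1]-C[0]; f=C[2]-C[1]
    print("yaw",np.arctan2(e[1],e[0]),np.arctan2(-f[0],f[1]),"len",np.linalg.norm(e),np.linalg.norm(f),"centre",(C[0]+C[2])/2)
E
python3 fit2.py | sed -n '/-----/,$p'
```

```text
-----
side 29 [0.4474 0.0724 0.0335]
side 29 [0.6842 0.0126 0.0338]
side 23 [0.7387 0.2324 0.0335]
yaw -0.2474711730106707 -0.2432469446179794 len 0.24419930735830617 0.22646184422577653 centre [0.59308496 0.15238605 0.03351915]
scene 21 [0.4529 0.074  0.0304]
scene 36 [0.6877 0.0152 0.0293]
scene 29 [0.7434 0.2334 0.03  ]
yaw -0.24515380027079264 -0.250011636979568 len 0.24209614971726645 0.22513406809036496 centre [0.59814691 0.15369326 0.03020608]
```

{"name": "send_rows", "arguments": {
  "steps": [
    {"linear": [0,0,-5],"rot": [0,0,0],"jaw": 0},
    {"linear": [0,0,-10],"rot": [0,0,0],"jaw": 0},
    {"linear": [0,0,-15],"rot": [0,0,0],"jaw": 0},
    {"linear": [4.4,-2.5,-20.3],"rot": [0,0,-4],"jaw": 0},
    {"linear": [8.8,-5.1,-20.3],"rot": [0,0,-8],"jaw": 0},
    {"linear": [13.2,-7.6,-20.3],"rot": [0,0,-12],"jaw": 0},
    {"linear": [17.6,-10.1,-20.3],"rot": [0,0,-16],"jaw": 0},
    {"linear": [22,-12.6,-20.3],"rot": [0,0,-20],"jaw": 0},
    {"linear": [26.4,-15.2,-20.3],"rot": [0,0,-24],"jaw": 0},
    {"linear": [30.8,-17.7,-20.3],"rot": [0,0,-28],"jaw": 0},
    {"linear": [35.2,-20.2,-20.3],"rot": [0,0,-32],"jaw": 0},
    {"linear": [39.6,-22.8,-20.3],"rot": [0,0,-36],"jaw": 0},
    {"linear": [44,-25.3,-20.3],"rot": [0,0,-40],"jaw": 0},
    {"linear": [48.4,-27.8,-20.3],"rot": [0,0,-44],"jaw": 0},
    {"linear": [52.8,-30.4,-20.3],"rot": [0,0,-48],"jaw": 0},
    {"linear": [57.2,-32.9,-20.3],"rot": [0,0,-52],"jaw": 0},
    {"linear": [61.5,-35.4,-20.3],"rot": [0,0,-55.4],"jaw": 0},
    {"linear": [61.5,-35.4,-20.3],"rot": [0,0,-55.4],"jaw": 0}
  ]
}}

```text
clock: 2.35
ee_pos: [0.6545, 0.0118, 0.4488]
tcp_rot: [-2.47, -1.937, 0.003]
contact_force: [0.0, 0.6, -0.3]
grip_width: -0.0001
gripper_force: 0.0
```

```bash
cat > w.py <<'E'
from bench import *
from h import *
from scipy.spatial.transform import Rotation as Ro
import sys
s=read_state();p,d=grab_frame("wrist");c=calibration("wrist")
T=np.eye(4);T[:3,:3]=Ro.from_rotvec(s["tcp_rot"]).as_matrix();T[:3,3]=s["ee_pos"];c["cam_to_world"]=T@c["T_tool_cam"]
W=cloud(d,c); np.savez(sys.argv[1]+".npz",p=p,W=W); cv2.imwrite(f"pics/{sys.argv[1]}.png",p[...,::-1])
x,y,a=.5945,.154,-.246;C,S=np.cos(a),np.sin(a);v=W-np.array([x,y,0])
Q=np.stack([C*v[...,0]+S*v[...,1],-S*v[...,0]+C*v[...,1],v[...,2]],-1)
print("tcp press",[round(float(C*(s["ee_pos"][0]-x)+S*(s["ee_pos"][1]-y)),4),round(float(-S*(s["ee_pos"][0]-x)+C*(s["ee_pos"][1]-y)),4),s["ee_pos"][2]])
hsv=cv2.cvtColor(p,cv2.COLOR_RGB2HSV)
k=((hsv[...,0]<5)|(hsv[...,0]>175))&(hsv[...,1]>140)&(abs(Q[...,2]-.305)<.012)&(abs(Q[...,0]-.05)<.05)&(abs(Q[...,1]+.126)<.06)
if k.sum(): print("knob",k.sum(),np.percentile(Q[k],[2,50,98],axis=0).round(4).tolist())
yl=(hsv[...,0]>18)&(hsv[...,0]<32)&(hsv[...,1]>120)&(abs(Q[...,2]-.22)<.04)&(abs(Q[...,0]-.06)<.06)&(abs(Q[...,1]+.123)<.03)
if yl.sum(): print("pawl",yl.sum(),np.percentile(Q[yl],[2,50,98],axis=0).round(4).tolist())
g=(hsv[...,0]<20)&(hsv[...,1]>90)&(Q[...,2]>.25)&(Q[...,2]<.29)&(abs(Q[...,0]+.012)<.03)&(abs(Q[...,1]+.217)<.06)
if g.sum(): print("grip",g.sum(),np.percentile(Q[g],[2,50,98],axis=0).round(4).tolist())
E
python3 w.py w1
```

```text
tcp press [0.0928, -0.1233, np.float64(0.44883579398800744)]
knob 1079 [[0.0584, -0.1447, 0.3046], [0.066, -0.1252, 0.3097], [0.073, -0.1071, 0.3119]]
pawl 92 [[0.0392, -0.1322, 0.2176], [0.0476, -0.1255, 0.2493], [0.0854, -0.1145, 0.2539]]
grip 2303 [[-0.0219, -0.2421, 0.2679], [-0.009, -0.2026, 0.2787], [-0.0006, -0.168, 0.2814]]
```

View pics/w1.png

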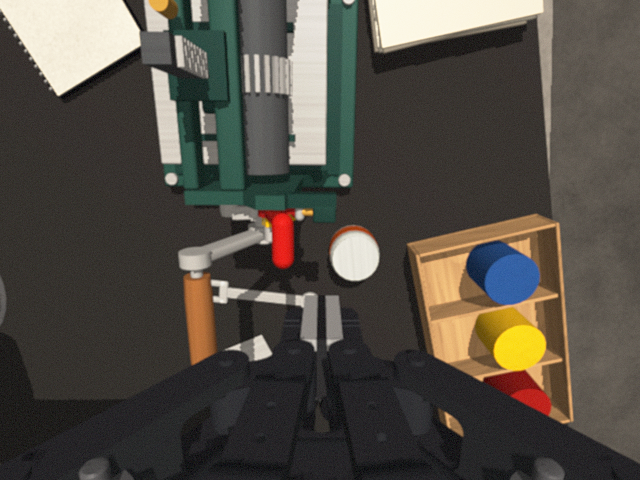

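{"name": "send_rows", "arguments": {
  "steps": [
    {"linear": [0,0.4,4],"rot": [0,0,0],"jaw": 0},
    {"linear": [0,0.4,8],"rot": [0,0,0],"jaw": 0},
    {"linear": [0,0.4,11],"rot": [0,0,0],"jaw": 0},
    {"linear": [0,0.4,13],"rot": [0,0,0],"jaw": 0},
    {"linear": [0,0.4,14.2],"rot": [0,0,0],"jaw": 0},
    {"linear": [0,0.4,14.2],"rot": [0,0,0],"jaw": 0}
  ]
}}

```text
clock: 3.15
ee_pos: [0.6571, 0.0078, 0.3092]
tcp_rot: [-2.477, -1.933, 0.001]
contact_force: [-0.1, 0.4, 0.2]
grip_width: 0.0
gripper_force: 0.0
```

{"name": "send_rows", "arguments": {
  "steps": [
    {"linear": [0,-0.3,0],"rot": [0,0,0],"jaw": 0},
    {"linear": [0,-0.6,0],"rot": [0,0,0],"jaw": 0},
    {"linear": [0,-0.9,0],"rot": [0,0,0],"jaw": 0},
    {"linear": [0,-1.2,0],"rot": [0,0,0],"jaw": 0},
    {"linear": [0,-1.5,0],"rot": [0,0,0],"jaw": 0}
  ]
}}

```text
clock: 3.78
ee_pos: [0.6441, 0.0114, 0.3105]
tcp_rot: [2.473, 1.931, 0.006]
contact_force: [5.4, -1.1, 1.6]
grip_width: 0.0002
gripper_force: 3.1
```

{"name": "send_rows", "arguments": {
  "steps": [
    {"linear": [0,-0.3,0],"rot": [0,0,0],"jaw": 0},
    {"linear": [0,-0.6,0],"rot": [0,0,0],"jaw": 0},
    {"linear": [0,-0.9,0],"rot": [0,0,0],"jaw": 0},
    {"linear": [0,-1.1,0],"rot": [0,0,0],"jaw": 0}
  ]
}}

```text
clock: 4.28
ee_pos: [0.632, 0.0144, 0.3097]
tcp_rot: [2.476, 1.933, 0.001]
contact_force: [1.9, -0.8, 0.8]
grip_width: -0.0
gripper_force: 0.8
```

{"name": "send_rows", "arguments": {
  "steps": [
    {"linear": [0,-0.2,0],"rot": [0,0,0],"jaw": 0},
    {"linear": [0,-0.4,0],"rot": [0,0,0],"jaw": 0},
    {"linear": [0,-0.6,0],"rot": [0,0,0],"jaw": 0}
  ]
}}

```text
clock: 4.65
ee_pos: [0.6256, 0.016, 0.3086]
tcp_rot: [-2.475, -1.933, 0.002]
contact_force: [-0.1, 0.2, 0.6]
grip_width: -0.0
gripper_force: 0.0
```

{"name": "send_rows", "arguments": {
  "steps": [
    {"linear": [0,1.0,0],"rot": [0,0,0],"jaw": 0},
    {"linear": [0,1.0,-4],"rot": [0,0,0],"jaw": 0},
    {"linear": [0,0,-9],"rot": [0,0,0],"jaw": 0},
    {"linear": [0,0,-13],"rot": [0,0,0],"jaw": 0},
    {"linear": [0,0,-13],"rot": [0,0,0],"jaw": 0}
  ]
}}

```text
clock: 5.28
ee_pos: [0.6276, 0.0155, 0.4441]
tcp_rot: [2.471, 1.929, 0.009]
contact_force: [1.4, -0.3, -0.8]
grip_width: -0.0002
gripper_force: 0.0
```

```bash
python3 w.py w2
```

```text
tcp press [0.0659, -0.1262, np.float64(0.444091429565772)]
knob 1157 [[0.0255, -0.1446, 0.3035], [0.0335, -0.125, 0.3097], [0.0403, -0.1071, 0.312]]
pawl 242 [[0.0438, -0.1291, 0.23], [0.056, -0.1251, 0.2498], [0.0842, -0.1153, 0.2538]]
grip 2048 [[-0.0221, -0.2324, 0.2691], [-0.0096, -0.1979, 0.2786], [-0.0008, -0.1679, 0.2813]]
```

{"name": "send_rows", "arguments": {
  "steps": [
    {"linear": [-4,-2.5,0],"rot": [0,0,0],"jaw": 5.5},
    {"linear": [-8,-5.5,0],"rot": [0,0,0],"jaw": 5.5},
    {"linear": [-10.6,-7.7,0],"rot": [0,0,0],"jaw": 5.5},
    {"linear": [-10.6,-7.7,4],"rot": [0,0,0],"jaw": 5.5},
    {"linear": [-10.6,-7.7,8],"rot": [0,0,0],"jaw": 5.5},
    {"linear": [-10.6,-7.7,11],"rot": [0,0,0],"jaw": 5.5},
    {"linear": [-10.6,-7.7,11],"rot": [0,0,0],"jaw": 5.5}
  ]
}}

```text
clock: 6.2
ee_pos: [0.524, -0.0677, 0.3249]
tcp_rot: [-2.471, -1.928, 0.007]
contact_force: [0.2, -0.3, 0.0]
grip_width: 0.0549
gripper_force: 0.0
```

```bash
python3 w.py w3
```

```text
tcp press [-0.0144, -0.2322, np.float64(0.32488181718212844)]
knob 4457 [[0.0246, -0.1466, 0.3037], [0.0305, -0.132, 0.3097], [0.0389, -0.1191, 0.312]]
pawl 185 [[0.077, -0.1199, 0.2413], [0.0823, -0.1169, 0.2485], [0.0862, -0.1119, 0.2502]]
grip 9463 [[-0.0235, -0.2651, 0.2699], [-0.0125, -0.2115, 0.2789], [-0.0013, -0.1693, 0.2813]]
```

View pics/w3.png

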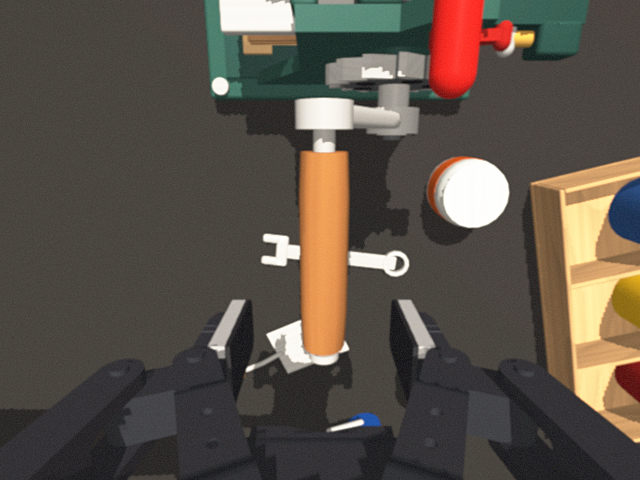

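{"name": "send_rows", "arguments": {
  "steps": [
    {"linear": [0,0.2,2],"rot": [0,0,0],"jaw": 5.5},
    {"linear": [0,0.2,4],"rot": [0,0,0],"jaw": 5.5},
    {"linear": [0,0.2,5.8],"rot": [0,0,0],"jaw": 5.5},
    {"linear": [0,0.2,5.8],"rot": [0,0,0],"jaw": 5.5},
    {"linear": [0,0.2,5.8],"rot": [0,0,0],"jaw": 4},
    {"linear": [0,0.2,5.8],"rot": [0,0,0],"jaw": 3},
    {"linear": [0,0.2,5.8],"rot": [0,0,0],"jaw": 1.5},
    {"linear": [0,0.2,5.8],"rot": [0,0,0],"jaw": 1.5},
    {"linear": [0,0.2,5.8],"rot": [0,0,0],"jaw": 1.5},
    {"linear": [0,0.2,5.8],"rot": [0,0,0],"jaw": 1.5}
  ]
}}

```text
clock: 7.5
ee_pos: [0.5253, -0.0682, 0.2712]
tcp_rot: [-2.472, -1.93, 0.008]
contact_force: [-12.1, 0.5, 3.2]
grip_width: 0.022
gripper_force: 58.5
```

```bash
python3 w.py w4
```

```text
tcp press [-0.013, -0.2324, np.float64(0.271200460327305)]
knob 5576 [[0.0244, -0.1473, 0.3025], [0.0296, -0.1404, 0.3091], [0.0379, -0.1343, 0.3119]]
pawl 516 [[0.0417, -0.129, 0.2397], [0.0434, -0.1227, 0.2474], [0.0855, -0.117, 0.2503]]
grip 17306 [[-0.0225, -0.2639, 0.2725], [-0.0118, -0.2088, 0.2792], [-0.0011, -0.1689, 0.2815]]
```

{"name": "send_rows", "arguments": {
  "steps": [
    {"linear": [0,0.2,-0.1],"rot": [0,0,0],"jaw": 1.5},
    {"linear": [0,0.4,-0.2],"rot": [0,0,0],"jaw": 1.5},
    {"linear": [0,0.6,-0.28],"rot": [0,0,0],"jaw": 1.5},
    {"linear": [0,0.8,-0.35],"rot": [0,0,0],"jaw": 1.5},
    {"linear": [0,0.8,-0.35],"rot": [0,0,0],"jaw": 1.5},
    {"linear": [0,0.8,-0.35],"rot": [0,0,0],"jaw": 1.5}
  ]
}}

```text
clock: 8.3
ee_pos: [0.5333, -0.0702, 0.2749]
tcp_rot: [-2.472, -1.931, 0.007]
contact_force: [-10.0, 2.5, 3.6]
grip_width: 0.0216
gripper_force: 58.6
```

```bash
python3 w.py w5
python3 - <<'E'
from bench import *
from h import *
p,d=grab_frame("side");W=cloud(d,calibration("side"));np.savez("side2.npz",p=p,d=d)
cv2.imwrite("pics/s2.png",cv2.resize(np.hstack([p[160:260,270:390],np.load("side.npz")["p"][160:260,270:390]]),None,fx=3.3,fy=3.3,interpolation=3)[...,::-1])
E
```

```text
tcp press [-0.0047, -0.2324, np.float64(0.2748945307050258)]
knob 5314 [[0.0245, -0.1472, 0.303], [0.0301, -0.1398, 0.3092], [0.0381, -0.1333, 0.3118]]
pawl 344 [[0.0743, -0.1291, 0.2087], [0.0812, -0.1177, 0.2483], [0.0858, -0.1158, 0.25]]
grip 17312 [[-0.0142, -0.2639, 0.2762], [-0.0035, -0.2088, 0.2829], [0.0072, -0.1689, 0.2852]]
```

View pics/s2.png

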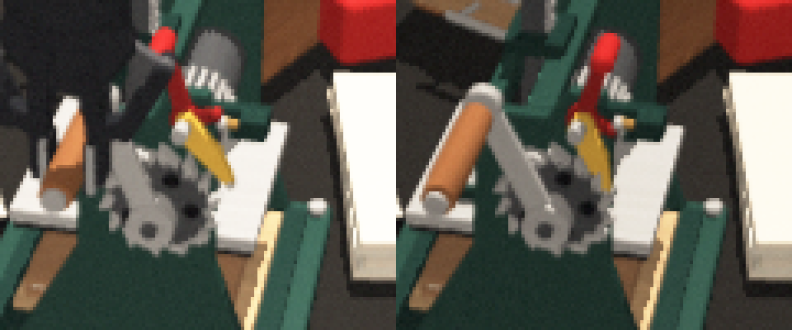

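```bash
cat > arc.py <<'E'
import numpy as np,sys
a,b,n=map(float,sys.argv[1:4]); t=lambda q:np.radians(115)+q
for q in np.linspace(a,b,int(n)+1)[1:]:
    print(round(q,3),round(10*(np.cos(t(q))-np.cos(t(a))),2),round(-10*(np.sin(t(q))-np.sin(t(a))),2))
E
python3 arc.py -.09 .51 12
```

```text
-0.04 -0.47 0.18
0.01 -0.92 0.39
0.06 -1.37 0.61
0.11 -1.8 0.86
0.16 -2.22 1.13
0.21 -2.63 1.42
0.26 -3.02 1.73
0.31 -3.4 2.06
0.36 -3.75 2.41
0.41 -4.09 2.78
0.46 -4.42 3.16
0.51 -4.72 3.56
```

{"name": "send_rows", "arguments": {
  "steps": [
    {"linear": [0,-0.47,0.18],"rot": [0,0,0],"jaw": 1.5},
    {"linear": [0,-0.92,0.39],"rot": [0,0,0],"jaw": 1.5},
    {"linear": [0,-1.37,0.61],"rot": [0,0,0],"jaw": 1.5},
    {"linear": [0,-1.8,0.86],"rot": [0,0,0],"jaw": 1.5},
    {"linear": [0,-2.22,1.13],"rot": [0,0,0],"jaw": 1.5},
    {"linear": [0,-2.63,1.42],"rot": [0,0,0],"jaw": 1.5},
    {"linear": [0,-3.02,1.73],"rot": [0,0,0],"jaw": 1.5},
    {"linear": [0,-3.4,2.06],"rot": [0,0,0],"jaw": 1.5},
    {"linear": [0,-3.75,2.41],"rot": [0,0,0],"jaw": 1.5},
    {"linear": [0,-4.09,2.78],"rot": [0,0,0],"jaw": 1.5},
    {"linear": [0,-4.42,3.16],"rot": [0,0,0],"jaw": 1.5},
    {"linear": [0,-4.72,3.56],"rot": [0,0,0],"jaw": 1.5},
    {"linear": [0,-4.72,3.56],"rot": [0,0,0],"jaw": 1.5}
  ]
}}

```text
clock: 10.02
ee_pos: [0.4874, -0.0587, 0.2368]
tcp_rot: [-2.472, -1.93, 0.006]
contact_force: [-5.1, 0.3, -8.1]
grip_width: 0.0217
gripper_force: 59.1
```

```bash
cat > st.py <<'E'
from bench import *
import numpy as np
s=read_state();x,y,a=.5945,.154,-.246;C,S=np.cos(a),np.sin(a)
r=lambda v:np.array([C*v[0]+S*v[1],-S*v[0]+C*v[1],v[2]])
P=r(s["ee_pos"]-[x,y,0]);F=r(s["contact_force"]);R=P-[.030,0,.180]
th=np.arctan2(R[2],R[0]);u=np.array([np.cos(th),0,np.sin(th)]);t=np.array([-u[2],0,u[0]])
print("clock",s["clock"],"P",P.round(4),"F",F.round(2),"radius",np.hypot(R[0],R[2]).round(4),"drum",round((th%(2*np.pi))-np.radians(115),4),"Frad",(F@u).round(2),"Ftan",(F@t).round(2),"grip",s["gripper_force"])
E
python3 st.py; python3 arc.py .51 .91 8
```

```text
clock 10.025 P [-0.0521 -0.2323  0.2368] F [-5.03 -0.98 -8.06] radius 0.0998 drum 0.5289 Frad -0.46 Ftan 9.49 grip 59.113301038742065
0.56 -0.28 0.41
0.61 -0.54 0.84
0.66 -0.78 1.28
0.71 -1.0 1.73
0.76 -1.19 2.19
0.81 -1.37 2.66
0.86 -1.51 3.14
0.91 -1.64 3.62
```

{"name": "send_rows", "arguments": {
  "steps": [
    {"linear": [0,-0.28,0.41],"rot": [0,0,0],"jaw": 1.5},
    {"linear": [0,-0.54,0.84],"rot": [0,0,0],"jaw": 1.5},
    {"linear": [0,-0.78,1.28],"rot": [0,0,0],"jaw": 1.5},
    {"linear": [0,-1.0,1.73],"rot": [0,0,0],"jaw": 1.5},
    {"linear": [0,-1.19,2.19],"rot": [0,0,0],"jaw": 1.5},
    {"linear": [0,-1.37,2.66],"rot": [0,0,0],"jaw": 1.5},
    {"linear": [0,-1.51,3.14],"rot": [0,0,0],"jaw": 1.5},
    {"linear": [0,-1.64,3.62],"rot": [0,0,0],"jaw": 1.5},
    {"linear": [0,-1.64,3.62],"rot": [0,0,0],"jaw": 1.5}
  ]
}}

```text
clock: 11.15
ee_pos: [0.4736, -0.0552, 0.2024]
tcp_rot: [-2.476, -1.933, 0.001]
contact_force: [-4.5, 1.5, -7.9]
grip_width: 0.0214
gripper_force: 59.2
```

```bash
python3 st.py; python3 arc.py .93 1.23 6
python3 - <<'E'
from bench import *
from h import *
x,y,a=.5945,.154,-.246;C,S=np.cos(a),np.sin(a)
for n in("side","scene"):
    p,d=grab_frame(n);v=cloud(d,calibration(n))-np.array([x,y,0])
    Q=np.stack([C*v[...,0]+S*v[...,1],-S*v[...,0]+C*v[...,1],v[...,2]],-1)
    for nm,lo,hi in(("packet",.046,.078),("platen",.082,.14)):
        m=(abs(Q[...,0])<.095)&(abs(Q[...,1])<.085)&(Q[...,2]>lo)&(Q[...,2]<hi)&(d>0)
        h,e=np.histogram(Q[m][:,2],np.arange(lo,hi,.002)); print(n,nm,h.tolist())
E
```

```text
clock 11.15 P [-0.0663 -0.2323  0.2024] F [-4.77  0.34 -7.87] radius 0.0989 drum 0.906 Frad 2.87 Ftan 8.75 grip 59.18330669403076
0.98 -0.09 0.49
1.03 -0.15 0.99
1.08 -0.19 1.49
1.13 -0.21 1.99
1.18 -0.2 2.49
1.23 -0.16 2.98
side packet [12, 4, 3, 3, 4, 15, 33, 11, 4, 0, 0, 0, 0, 0, 0]
side platen [10, 10, 6, 10, 6, 11, 10, 51, 247, 329, 94, 12, 3, 11, 7, 3, 0, 0, 0, 0, 0, 0, 0, 0, 0, 0, 0, 0, 0]
scene packet [7, 12, 22, 50, 71, 38, 2, 0, 0, 0, 0, 0, 0, 0, 0]
scene platen [0, 1, 5, 5, 15, 57, 301, 471, 211, 60, 34, 78, 97, 102, 79, 11, 1, 0, 0, 0, 0, 0, 0, 0, 0, 0, 0, 0, 0]
```

```bash
python3 arc.py .91 1.29 8
```

```text
0.958 -0.09 0.47
1.005 -0.17 0.93
1.052 -0.22 1.41
1.1 -0.24 1.88
1.148 -0.25 2.36
1.195 -0.23 2.83
1.243 -0.19 3.3
1.29 -0.13 3.77
```

{"name": "send_rows", "arguments": {
  "steps": [
    {"linear": [0,-0.13,0.47],"rot": [0,0,0],"jaw": 1.5},
    {"linear": [0,-0.25,0.93],"rot": [0,0,0],"jaw": 1.5},
    {"linear": [0,-0.32,1.41],"rot": [0,0,0],"jaw": 1.5},
    {"linear": [0,-0.34,1.88],"rot": [0,0,0],"jaw": 1.5},
    {"linear": [0,-0.35,2.36],"rot": [0,0,0],"jaw": 1.5},
    {"linear": [0,-0.33,2.83],"rot": [0,0,0],"jaw": 1.5},
    {"linear": [0,-0.33,2.83],"rot": [0,0,0],"jaw": 1.5}
  ]
}}

```text
clock: 12.12
ee_pos: [0.4716, -0.0547, 0.1748]
tcp_rot: [2.475, 1.932, 0.003]
contact_force: [4.4, 1.5, -9.3]
grip_width: 0.0217
gripper_force: 59.4
```

```bash
python3 st.py; python3 arc.py 1.19 1.39 4
```

```text
clock 12.125 P [-0.0684 -0.2323  0.1748] F [ 3.88  2.48 -9.28] radius 0.0985 drum 1.1873 Frad -3.39 Ftan 9.47 grip 59.40356969833374
1.24 0.04 0.5
1.29 0.11 0.99
1.34 0.2 1.49
1.39 0.31 1.97
```

{"name": "send_rows", "arguments": {
  "steps": [
    {"linear": [0,0.08,0.5],"rot": [0,0,0],"jaw": 1.5},
    {"linear": [0,0.16,0.99],"rot": [0,0,0],"jaw": 1.5},
    {"linear": [0,0.25,1.49],"rot": [0,0,0],"jaw": 1.5},
    {"linear": [0,0.36,1.97],"rot": [0,0,0],"jaw": 1.5},
    {"linear": [0,0.36,1.97],"rot": [0,0,0],"jaw": 1.5}
  ]
}}

```text
clock: 12.75
ee_pos: [0.475, -0.0556, 0.1549]
tcp_rot: [2.475, 1.932, 0.002]
contact_force: [6.2, 1.6, -8.8]
grip_width: 0.0219
gripper_force: 59.7
```

```bash
python3 st.py; python3 arc.py 1.39 1.54 6
```

```text
clock 12.75 P [-0.0649 -0.2324  0.1549] F [ 5.64  3.11 -8.81] radius 0.0982 drum 1.3928 Frad -3.2 Ftan 9.96 grip 59.68647122383118
1.415 0.07 0.24
1.44 0.14 0.48
1.465 0.22 0.72
1.49 0.3 0.95
1.515 0.39 1.19
1.54 0.49 1.42
```

{"name": "send_rows", "arguments": {
  "steps": [
    {"linear": [0,0.07,0.24],"rot": [0,0,0],"jaw": 1.5},
    {"linear": [0,0.14,0.48],"rot": [0,0,0],"jaw": 1.5},
    {"linear": [0,0.22,0.72],"rot": [0,0,0],"jaw": 1.5},
    {"linear": [0,0.3,0.95],"rot": [0,0,0],"jaw": 1.5},
    {"linear": [0,0.39,1.19],"rot": [0,0,0],"jaw": 1.5},
    {"linear": [0,0.39,1.19],"rot": [0,0,0],"jaw": 1.5}
  ]
}}

```text
clock: 13.5
ee_pos: [0.4789, -0.0566, 0.1433]
tcp_rot: [2.475, 1.932, 0.002]
contact_force: [6.5, 1.4, -8.5]
grip_width: 0.0217
gripper_force: 59.7
```

```bash
python3 st.py; python3 arc.py 1.515 1.665 10;  python3 - <<'E'
from bench import *
from h import *
x,y,a=.5945,.154,-.246;C,S=np.cos(a),np.sin(a)
for n in("side","scene"):
    p,d=grab_frame(n);v=cloud(d,calibration(n))-np.array([x,y,0])
    Q=np.stack([C*v[...,0]+S*v[...,1],-S*v[...,0]+C*v[...,1],v[...,2]],-1)
    m=(abs(Q[...,0])<.095)&(abs(Q[...,1])<.085)&(Q[...,2]>.046)&(Q[...,2]<.1)&(d>0)
    h,e=np.histogram(Q[m][:,2],np.arange(.046,.1,.002)); print(n,h.tolist())
E
```

```text
clock 13.5 P [-0.0609 -0.2324  0.1433] F [ 5.95  2.89 -8.51] radius 0.098 drum 1.5184 Frad -2.33 Ftan 10.12 grip 59.70164895057678
1.53 0.06 0.14
1.545 0.12 0.28
1.56 0.18 0.41
1.575 0.24 0.55
1.59 0.3 0.69
1.605 0.37 0.82
1.62 0.44 0.95
1.635 0.51 1.08
1.65 0.58 1.22
1.665 0.66 1.35
side [0, 0, 0, 0, 0, 0, 0, 0, 2, 2, 3, 3, 1, 8, 7, 6, 40, 252, 309, 96, 8, 2, 1, 2, 0, 0, 0]
scene [1, 0, 0, 0, 0, 0, 6, 15, 6, 0, 1, 5, 6, 13, 77, 352, 461, 197, 61, 56, 68, 123, 151, 72, 20, 6, 4]
```

{"name": "send_rows", "arguments": {
  "steps": [
    {"linear": [0,0.06,0.14],"rot": [0,0,0],"jaw": 1.5},
    {"linear": [0,0.12,0.28],"rot": [0,0,0],"jaw": 1.5},
    {"linear": [0,0.18,0.41],"rot": [0,0,0],"jaw": 1.5},
    {"linear": [0,0.18,0.41],"rot": [0,0,0],"jaw": 1.5}
  ]
}}

```text
clock: 14.1
ee_pos: [0.4807, -0.057, 0.1393]
tcp_rot: [2.475, 1.932, 0.002]
contact_force: [5.8, 2.4, -8.3]
grip_width: 0.0215
gripper_force: 59.7
```

```bash
python3 st.py; python3 arc.py 1.56 1.59 2;python3 arc.py 1.62 1.65 2
```

```text
clock 14.1 P [-0.059  -0.2323  0.1393] F [ 5.08  3.71 -8.27] radius 0.0979 drum 1.5633 Frad -1.18 Ftan 9.64 grip 59.70477998256683
1.575 0.06 0.14
1.59 0.13 0.27
1.635 0.07 0.13
1.65 0.14 0.26
```

{"name": "send_rows", "arguments": {
  "steps": [
    {"linear": [0,0.06,0.14],"rot": [0,0,0],"jaw": 1.5},
    {"linear": [0,0.13,0.27],"rot": [0,0,0],"jaw": 1.5},
    {"linear": [0,0.13,0.27],"rot": [0,0,0],"jaw": 1.5}
  ]
}}

```text
clock: 14.48
ee_pos: [0.4819, -0.0573, 0.1366]
tcp_rot: [2.475, 1.932, 0.002]
contact_force: [5.9, 1.4, -7.9]
grip_width: 0.0217
gripper_force: 59.7
```

{"name": "send_rows", "arguments": {
  "steps": [
    {"linear": [0,0.07,0.13],"rot": [0,0,0],"jaw": 1.5},
    {"linear": [0,0.14,0.26],"rot": [0,0,0],"jaw": 1.5},
    {"linear": [0,0.14,0.26],"rot": [0,0,0],"jaw": 1.5}
  ]
}}

```text
clock: 14.85
ee_pos: [0.4833, -0.0576, 0.134]
tcp_rot: [2.475, 1.932, 0.002]
contact_force: [6.3, 2.1, -8.0]
grip_width: 0.0218
gripper_force: 59.7
```

{"name": "send_rows", "arguments": {
  "steps": [
    {"linear": [0,0.07,0.13],"rot": [0,0,0],"jaw": 1.5},
    {"linear": [0,0.14,0.26],"rot": [0,0,0],"jaw": 1.5},
    {"linear": [0,0.14,0.26],"rot": [0,0,0],"jaw": 1.5}
  ]
}}

```text
clock: 15.22
ee_pos: [0.4847, -0.058, 0.1314]
tcp_rot: [2.475, 1.932, 0.002]
contact_force: [5.5, 1.2, -7.0]
grip_width: 0.022
gripper_force: 59.7
```

```bash
python3 st.py
```

```text
clock 15.225 P [-0.0549 -0.2324  0.1314] F [ 5.02  2.45 -7.02] radius 0.0978 drum 1.6542 Frad -0.87 Ftan 8.58 grip 59.707971811294556
```

{"name": "send_rows", "arguments": {
  "steps": [
    {"linear": [0,0.05,0.09],"rot": [0,0,0],"jaw": 1.5},
    {"linear": [0,0.1,0.18],"rot": [0,0,0],"jaw": 1.5},
    {"linear": [0,0.1,0.18],"rot": [0,0,0],"jaw": 1.5}
  ]
}}

```text
clock: 15.6
ee_pos: [0.4857, -0.0582, 0.1297]
tcp_rot: [2.475, 1.932, 0.003]
contact_force: [5.6, 0.3, -9.2]
grip_width: 0.0219
gripper_force: 59.7
```

```bash
python3 st.py
```

```text
clock 15.6 P [-0.0538 -0.2323  0.1297] F [ 5.41  1.66 -9.2 ] radius 0.0978 drum 1.6749 Frad 0.1 Ftan 10.67 grip 59.71010684967041
```

{"name": "send_rows", "arguments": {
  "steps": [
    {"linear": [0,0.08,0.13],"rot": [0,0,0],"jaw": 1.5},
    {"linear": [0,0.16,0.25],"rot": [0,0,0],"jaw": 1.5},
    {"linear": [0,0.16,0.25],"rot": [0,0,0],"jaw": 1.5}
  ]
}}

```text
clock: 15.98
ee_pos: [0.4869, -0.0586, 0.1276]
tcp_rot: [2.475, 1.932, 0.001]
contact_force: [2.9, 2.2, -1.1]
grip_width: 0.0218
gripper_force: 60.3
```

```bash
python3 st.py
```

```text
clock 15.975 P [-0.0526 -0.2324  0.1276] F [ 2.32  2.84 -1.05] radius 0.0978 drum 1.6996 Frad -1.39 Ftan 2.13 grip 60.25014281272888
```

{"name": "send_rows", "arguments": {
  "steps": [
    {"linear": [0,0.01,0.03],"rot": [0,0,0],"jaw": 1.5},
    {"linear": [0,0.01,0.03],"rot": [0,0,0],"jaw": 1.5},
    {"linear": [0,0.01,0.03],"rot": [0,0,0],"jaw": 1.5},
    {"linear": [0,0.01,0.03],"rot": [0,0,0],"jaw": 2.6},
    {"linear": [0,0.01,0.03],"rot": [0,0,0],"jaw": 3.5},
    {"linear": [0,0.01,0.03],"rot": [0,0,0],"jaw": 5},
    {"linear": [0,0.01,0.03],"rot": [0,0,0],"jaw": 5},
    {"linear": [0,0.01,0.03],"rot": [0,0,0],"jaw": 5}
  ]
}}

```text
clock: 16.98
ee_pos: [0.4861, -0.0584, 0.1264]
tcp_rot: [-2.476, -1.933, 0.0]
contact_force: [-0.3, 0.6, 0.5]
grip_width: 0.0497
gripper_force: 0.0
```

```bash
python3 st.py; python3 w.py w6
python3 - <<'E'
import numpy as np,cv2
z=np.load("w6.npz");p,W=z["p"],z["W"]
hsv=cv2.cvtColor(p,cv2.COLOR_RGB2HSV)
m=(hsv[...,0]<20)&(hsv[...,1]>90)&(W[...,2]>.1)&(W[...,2]<.16)
x,y,a=.5945,.154,-.246;C,S=np.cos(a),np.sin(a);v=W[m]-np.array([x,y,0])
Q=np.stack([C*v[:,0]+S*v[:,1],-S*v[:,0]+C*v[:,1],v[:,2]],-1)
print(len(Q),np.percentile(Q,[2,50,98],axis=0).round(4).tolist())
E
```

```text
clock 16.975 P [-0.0534 -0.2324  0.1264] F [-0.47  0.55  0.48] radius 0.0991 drum 1.7056 Frad 0.14 Ftan -0.65 grip 0.0
tcp press [-0.0534, -0.2324, np.float64(0.12641034896527434)]
9632 [[-0.0619, -0.2647, 0.1279], [-0.0543, -0.2161, 0.1336], [-0.0397, -0.1685, 0.1365]]
```

View pics/w6.png

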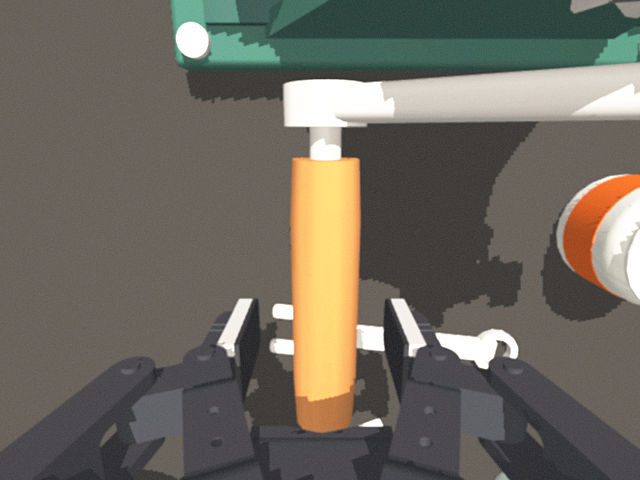

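{"name": "send_rows", "arguments": {
  "steps": [
    {"linear": [0,0,-1],"rot": [0,0,0],"jaw": 5},
    {"linear": [0,0,-3],"rot": [0,0,0],"jaw": 5},
    {"linear": [0,0,-6],"rot": [0,0,0],"jaw": 5},
    {"linear": [0,0,-10],"rot": [0,0,0],"jaw": 5},
    {"linear": [0,0,-15],"rot": [0,0,0],"jaw": 5},
    {"linear": [0,0,-20],"rot": [0,0,0],"jaw": 5},
    {"linear": [-5,0,-24],"rot": [0,0,0],"jaw": 5},
    {"linear": [-5,0,-24],"rot": [0,0,0],"jaw": 5},
    {"linear": [-5,0,-24],"rot": [0,0,0],"jaw": 5}
  ]
}}

```text
clock: 18.15
ee_pos: [0.4739, -0.1066, 0.3661]
tcp_rot: [-2.476, -1.932, -0.0]
contact_force: [-0.7, 0.3, -0.4]
grip_width: 0.05
gripper_force: 0.0
```

Run:
```python
from bench import *
import cv2
p,_=grab_frame("side");cv2.imwrite("pics/s3.png",cv2.resize(p[150:290,220:400],None,fx=4,fy=4,interpolation=3)[...,::-1])
```

```text
(no output)
```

View pics/s3.png

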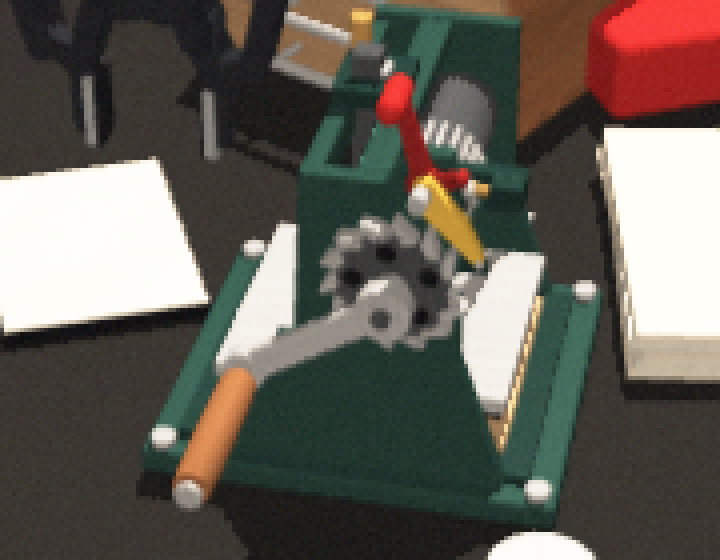

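The picture shows the platen down on the packet, the lever forward (knob at 395,100), the pawl clear of the wheel (nose at 480,262) and the crank standing free.

```bash
python3 -c "
from bench import *
print(close_job())"
```

```text
the job is handed in; nothing more can be done
None
```

The job is handed in, with no verdict returned: the lever is over to the front, the pawl is clear of the wheel, the platen was eased down onto the packet under its own weight, the crank stands free, and I saw nothing else disturbed on the bench.

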